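Dry-fit a fingerboard on the pins of a violin neck

TASK

Dry-fit the loose ebony fingerboard on the violin neck that is held in the cradle: pick it up, rest its flat underside on the tops of the two small steel pins with its narrow end towards the scroll and a finger's width (12 mm or so) short of its place, then slide it along the neck until both pins drop into the blind holes under it. Press it down flush on the neck and finish still holding it there, fingers on the board, with a steady firm push of about 10 N, as you would while someone else sets the clamps. Leave the other tools where they lie.

Things in the scene. Friction and masses are not known exactly. Their poses are not given: they have to be found in the camera images.
- fingerboard: loose violin fingerboard, black ebony, 0.09 kg, 270 mm long, 24 mm wide at the narrow (nut) end, 42 mm at the other. Flat underside on the planing board, arched top, edges 7 mm high, 9 (narrow end) to 12.5 mm thick in the middle. Origin: centre of the underside; y along it to the wide end (narrow end y = -135 mm), z up. Mass centre 18 mm towards the wide end. Blind holes below
- board_grip (a point): a good place to grip the fingerboard across its edges: on the underside's centre line, 100 mm from the narrow end (board frame [0, -35, 0] mm), where it is 31 mm wide and its edges 7 mm high; axes as the board
- hole_nut (a point): centre of the mouth of the blind hole nearer the board's narrow end, on the centre line of the underside, 25 mm from the narrow end (board frame [0, -110, 0] mm); 7 mm diameter, 6 mm deep; not visible from above; axes as the board
- hole_heel (a point): centre of the mouth of the other blind hole, on the centre line of the underside, 105 mm from the narrow end (board frame [0, -30, 0] mm); 7 mm diameter, 6 mm deep; axes as the board
- planing_board: plywood planing board, 84 x 310 x 12 mm, fixed on the bench, on which the fingerboard lies, with a low wooden stop strip (12 mm wide, its top 17.5 mm above the bench) across its end at y = -149 mm. Origin: centre of its underside, on the bench; y along it, z up
- neck_cradle: pale maple violin neck, clamped in a brown wooden cradle (base 112 x 232 x 18 mm), fixed to the bench. Origin: on the bench under the neck's middle; y along the neck from the scroll (tip y = -172 mm) to the heel, z up. Flat level gluing face 90 mm above the bench, y = -71 to +68 mm, 23 to 33 mm wide. Near the grip the cradle stays 24 mm below it; the scroll rises 3 mm above it past y = -140 mm
- neck_nut_line (a point): point on the neck's face (cradle frame [0, -65, 90] mm) where the middle of the board's narrow end lies when the board is home; the board's wide end then overhangs the heel by 137 mm; axes as the cradle
- pin_nut (a point): foot of the steel locating pin nearer the scroll, where it leaves the neck's top face (90 mm above the bench, cradle frame [0, -40, 90] mm); the pin is 5 mm in diameter, round-topped and stands 5 mm above the face; it belongs in hole_nut; axes as the cradle
- pin_heel (a point): foot of the like pin nearer the heel, 80 mm from the first (cradle frame [0, 40, 90] mm); it belongs in hole_heel; axes as the cradle
- spring_clamp: bystander: orange spring clamp, 52 x 105 x 16 mm, lying on its side on the bench; origin at its underside
- thumb_plane: bystander: tiny brass and wood plane, 22 x 43 x 24 mm; origin at its underside
- rosin_cake: bystander: round cake of rosin on a cloth pad, 48 x 48 x 19 mm; origin at its underside

How it is judged:
By the outcome, as a careful person would: the job done as asked, in the order asked, and still so for the second after the job is handed in, while the arm keeps its last pose, push and grip.
It also fails if it takes over 38 s, if anything falls off the work surface, if the arm or the gripper's body presses on something with over 40 N, if the wrist force passes 120 N, or if a joint passes its speed limit or range.

ROBOT

A 6-joint arm with a two-finger parallel gripper is mounted at the origin on a cart in front of the work surface, level with it; the furniture and walls round the work are solid. World frame = base frame: x ahead of the robot, y to its left, z up, the work surface at z = 0. Lengths are in mm, angles in rad, forces in N, time in s.
With the tool pointing down it reaches from about 400 to 925 mm from the base axis. Payload 3.4 kg.
Tool frame: the origin (TCP) lies on the mounting face of the last link; the fingertips stand 173 mm ahead of it and the grasp point (between the pads) lies 155 mm ahead of it; z points along the fingers, y is the line along which they close (so a half turn about z gives the same grasp; the last joint's range is limited). The gripper opens to 85 mm and grips with 20 to 120 N. Pads are 22 mm wide; open, the fingers measure 114 mm over their backs; the gripper's body (76 mm by 85 mm) begins 54 mm behind the grasp point. The pads swing forward as they close: fully open they stand 13 mm farther back than shut.
Start: joints at [1.268, 0.307, 1.506, -0, 1.328, -0.073], TCP at [130.999, 559.886, 404.705] pointing down, gripper open.
Joint ranges: [-3.12, 3.12], [-1.05, 2.28], [0.14, 2.33], [-1.42, 4.57], [0.1, 2.73], [-2.68, 2.68]. Speed limits (rad/s): [2.57, 2.57, 3.14, 3.14, 3.14, 3.14].

INTERFACE

Orientations are given as a 3x3 rotation matrix whose columns are the frame's x, y, z axes.
In Python, from station import get_obs, optics, r, nets gives the robot as it stands.
- The arm moves only by the tool play_rows, never from a script. Its argument "steps" is a list that holds one entry, the list of rows, each a list of 7 numbers: the shift along the world's x, y, z in m, then the turn, a rotation vector about the world's x, y, z in degrees, then the opening, from 0 (shut) to 1 (fully open). In form: [[[dx, dy, dz, rx, ry, rz, grip], ...]]. A call has exactly 10 rows; each row shifts and turns the commanded pose from where the row before left it; what a row does not reach is not made up. A row lasts 1/10 s, in which the tool goes at most 50 mm and 8.59 degrees, less where a joint would pass 70% of its speed; a pose out of reach is approached as far as the arm can. A call is refused whole if a number of a shift passes 0.05 or a number of a turn 8.59, either way. A call with a gripper value outside its range is refused whole. The fingers move at their own pace and stop on an object; the grip force is fixed at half the most. Time passes only in rows, so rows that do not move let the fingers close, or fill a call up. It gives the time, the measured TCP pose, the force, the opening and the grip force at its end, in the units of the state.
- get_obs(): the state, without advancing time (a new reading comes with each control period).
- optics.capture(name): name is "scene" or "top" or "wrist"; returns the picture (420x560x3 uint8, red, green, blue); there is no depth.
- optics.camera_model(name): a dict with "fx", "fy", "cx", "cy" (pixels), "distortion" ([k1, k2, p1, p2, k3] as OpenCV has them; the pictures are not rectified), "R" (3x3) and "t" (3): a world point X has camera coordinates R X + t; the wrist camera has in their place "tool_from_camera" (4x4, takes a point from camera to tool coordinates, whose origin is the TCP and whose axes are the flange's). Camera axes: x right, y down, z forward; pixel columns grow to the right and rows downward; lengths in mm; the calibration is good to about 2 mm. A picture is of the moment at which its call begins: read the wrist's pose just before it. camera_model takes no time and is no camera call.
- r.hand_in(): hands the job in; it is judged then, once.
Trained networks look in the newest picture that a camera, given by its name, has taken for a name from the list of things; names that differ only in an ending like _2 or _b are one class to them, and where a whole thing is asked for, a point or a joint stands for the part that bears it (a point fixed in the world has none). Each returns a list of dicts, best first, with "conf" (0 to 1); they miss things now and then, are a little off and sometimes report something else, mostly with a low value. They report only what shows in the picture. A call takes as long as a camera call.
- nets.regions_of(query, camera): "region" (420x560 bool, what is visible of it).
- nets.mark_of(query, camera): "position" ([x, y, z] in mm, in world coordinates, good to about 4 mm: a listed point, or the origin of a listed thing).
The state is a dict: "time": time; "q": joint angles; "joint_velocities": joint speeds; "effort": joint torques, N m; "tool_pos": TCP position; "ee_rot": TCP orientation; "wrist_force": force on the tool from outside, world axes, zero at the start; "ft_torque": the same for the moment, N m; "grip_width": finger opening in mm; "grasp_force": force on a finger pad.
Only numpy, scipy, OpenCV 4.12 (cv2) and the standard library are available. Lean on these libraries where they do the work, as an engineer would, in place of code of your own. Each camera call takes 0.05 s, during which the arm holds its last target. There are 200 camera calls.

## Working session

There is one attempt and no reset: what is moved stays moved. The work goes in short steps, Python scripts to look and compute and a tool call to move; the robot and the scene stay as the last step left them, time stands still between calls to the robot, and variables do not carry over. Pictures are saved under pics/ and viewed, at most 10 in all, crops included, and the job is handed in when it is done.

Besides the shell and the picture viewer there is one more tool, called after "Request:" as name(argument=value, ...) on one line, values as JSON. play_rows: Moves the arm, as the interface text tells. Its arguments: {"type":"object","properties":{"steps":{"type":"array","items":{"type":"array","items":{"type":"array","items":{"type":"number"}}}}},"required":["steps"]}

```bash
mkdir -p pics; ls
python3 - <<'E'
from station import get_obs, optics, r, nets
import cv2,numpy as np
o=get_obs();print(o)
for c in ["scene","top"]:
    im=optics.capture(c);cv2.imwrite(f"pics/{c}0.png",im[:,:,::-1])
    m=optics.camera_model(c);print(c,m)
    for q in ["fingerboard","board_grip","hole_nut","hole_heel","planing_board","neck_cradle","neck_nut_line","pin_nut","pin_heel"]:
        print(q,[(np.round(d["position"],1).tolist(),round(d["conf"],2)) for d in nets.mark_of(q,c)][:2])
print(get_obs()["time"])
E
```

```text
pics
{'time': 0.0, 'q': array([ 1.26748496e+00,  3.07588905e-01,  1.50769117e+00,  3.96871690e-06,
        1.32839057e+00, -7.34935713e-02]), 'joint_velocities': array([-0.0022141 ,  0.00098993,  0.00101178, -0.00049323,  0.00048747,
       -0.00028692]), 'effort': array([-1.50371256e-03, -4.57545161e+01, -2.51912713e+01, -2.24799976e-05,
        1.33500720e-02,  5.46030847e-06]), 'tool_pos': array([130.9012287 , 559.54718841, 403.76484824]), 'ee_rot': array([[-9.73707651e-01,  2.27800396e-01, -6.24335774e-04],
       [ 2.27801198e-01,  9.73705647e-01, -1.98198666e-03],
       [ 1.56421924e-04, -2.07210001e-03, -9.99997841e-01]]), 'wrist_force': array([ 0.76312761, -0.59081738,  0.07041473]), 'ft_torque': array([ 0.00509423,  0.02042499, -0.01892076]), 'grasp_force': 0.0, 'grip_width': 85.38456091098335}
scene {'fx': 527.1902828943115, 'fy': 527.1902828943115, 'cx': 281.20702672083723, 'cy': 211.74897445159456, 'distortion': array([-0.07781615,  0.        ,  0.        ,  0.        ,  0.        ]), 'R': array([[ 0.48023688, -0.87711756, -0.00610963],
       [-0.59187745, -0.31890673, 
[... 685 characters left out ...]
66, 'cy': 204.09443676618656, 'distortion': array([-0.12184575,  0.        ,  0.        ,  0.        ,  0.        ]), 'R': array([[-0.02395265, -0.9993921 , -0.02533166],
       [-0.98768764,  0.02757531, -0.15398941],
       [ 0.15459433,  0.02133131, -0.98774773]]), 't': array([219.74038874, 570.80960477, 915.46241867])}
fingerboard [([510.0, 131.9, 12.6], 0.95)]
board_grip [([510.1, 97.8, 8.4], 0.63)]
hole_nut [([508.4, 23.5, 10.3], 0.78)]
hole_heel [([504.5, 104.5, 14.4], 0.58)]
planing_board [([505.1, 127.9, -1.0], 0.86)]
neck_cradle [([668.7, 107.7, 2.3], 0.78)]
neck_nut_line [([683.4, 38.8, 88.2], 0.85)]
pin_nut [([676.3, 63.2, 91.8], 0.74)]
pin_heel [([664.2, 146.7, 91.7], 0.75)]
1.0
```

View pics/scene0.png

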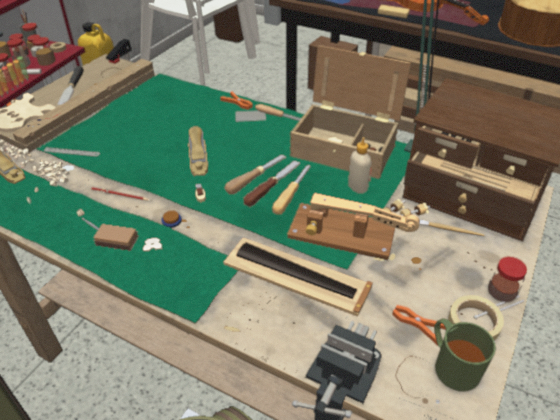

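View pics/top0.png

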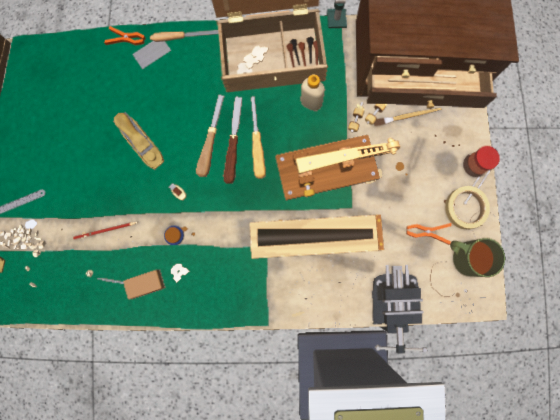

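The scene and top pictures agree. The board (top ~[258-372, 236]) lies along y with its narrow end at the right. The neck (top ~[295-400, 150]) has its scroll at the right. Next I move above both for a wrist view.

Request:
play_rows(steps=[[[0.045,-0.045,0,0,0,-7.7,1],[0.045,-0.045,0,0,0,-7.7,1],[0.045,-0.045,0,0,0,-7.7,1],[0.045,-0.045,0,0,0,-7.7,1],[0.045,-0.045,0,0,0,-7.7,1],[0.045,-0.045,0,0,0,-7.7,1],[0.045,-0.045,0,0,0,-7.7,1],[0.045,-0.045,0,0,0,-7.7,1],[0.045,-0.045,0,0,0,-7.7,1],[0.04,-0.045,0,0,0,-7.7,1]]])

```text
time: 2.0
tool_pos: [483.8, 202.7, 405.0]
ee_rot: [[0.009, 1.0, 0.001], [1.0, -0.009, 0.001], [0.001, 0.001, -1.0]]
wrist_force: [-0.7, 0.8, 0.1]
grip_width: 85.8
grasp_force: 0.0
```

```bash
cat > h.py <<'E'
from station import get_obs, optics, r, nets
import cv2,numpy as np
np.set_printoptions(suppress=True,precision=2)
def cam(name):
    m=optics.camera_model(name);K=np.array([[m["fx"],0,m["cx"]],[0,m["fy"],m["cy"]],[0,0,1]])
    if name=="wrist":
        o=get_obs();T=np.eye(4);T[:3,:3]=o["ee_rot"];T[:3,3]=o["tool_pos"]
        W=np.linalg.inv(T@m["tool_from_camera"]);R,t=W[:3,:3],W[:3,3]
    else: R,t=np.array(m["R"]),np.array(m["t"])
    return K,np.array(m["distortion"]),R,t
def snap(name,f=None):
    c=cam(name);im=optics.capture(name)
    if f: cv2.imwrite(f"pics/{f}.png",im[:,:,::-1])
    return c,im
def back(c,px,z):
    K,d,R,t=c
    n=cv2.undistortPoints(np.array(px,float).reshape(-1,1,2),K,d)[:,0]
    v=np.c_[n,np.ones(len(n))]@R; C=-R.T@t
    return C+v*((z-C[2])/v[:,2])[:,None]
def proj(c,X):
    K,d,R,t=c
    return cv2.projectPoints(np.array(X,float).reshape(-1,1,3),cv2.Rodrigues(R)[0],t,K,d)[0][:,0]
def marks(name,qs):
    for q in qs: print(q,[(np.round(d["position"],1).tolist(),round(d["conf"],2)) for d in nets.mark_of(q,name)][:2])
E
python3 - <<'E'
from h import *
o=get_obs();print(o["time"],o["tool_pos"],o["ee_rot"],o["q"])
print(optics.camera_model("wrist"))
c,im=snap("wrist","w1")
marks("wrist",["fingerboard","hole_nut","hole_heel","neck_nut_line","pin_nut","pin_heel"])
print(proj(c,[[508,-3,24],[508,267,24],[679,66,95],[661,146,95]]))
E
```

```text
2.0 [483.83 202.7  404.99] [[ 0.01  1.    0.  ]
 [ 1.   -0.01  0.  ]
 [ 0.    0.   -1.  ]] [0.32 0.24 1.61 0.   1.3  0.32]
{'fx': 372.2107085533937, 'fy': 372.2107085533937, 'cx': 278.24476140306194, 'cy': 208.7455018020096, 'distortion': array([-0.05,  0.  ,  0.  ,  0.  ,  0.  ]), 'tool_from_camera': array([[ 0.  , -0.96, -0.29, 75.06],
       [ 1.  ,  0.  ,  0.  , -0.12],
       [-0.  , -0.29,  0.96, 31.94],
       [ 0.  ,  0.  ,  0.  ,  1.  ]])}
fingerboard [([509.2, 133.9, 15.7], 0.62)]
hole_nut [([507.7, 21.4, 12.7], 0.96)]
hole_heel [([506.5, 104.6, 15.2], 0.97)]
neck_nut_line []
pin_nut [([676.8, 65.6, 93.0], 0.97)]
pin_heel [([657.9, 143.9, 86.8], 0.62)]
[[300.75 357.43]
 [303.8  108.61]
 [495.56 342.48]
 [491.31 261.78]]
```

View pics/w1.png

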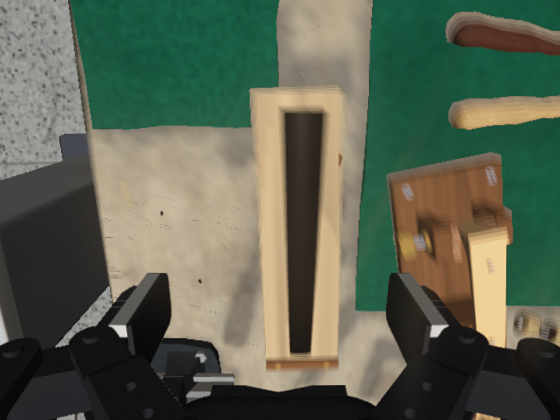

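The wrist view is motion-blurred. The board is at [302, 110-352] and the neck is only partly visible. I'll go over the neck and let it settle.

Request:
play_rows(steps=[[[0.03,-0.01,0,0,0,0,1],[0.04,-0.01,0,0,0,0,1],[0.04,-0.01,0,0,0,0,1],[0.04,-0.01,0,0,0,0,1],[0.03,-0.01,0,0,0,0,1],[0,0,0,0,0,0,1],[0,0,0,0,0,0,1],[0,0,0,0,0,0,1],[0,0,0,0,0,0,1],[0,0,0,0,0,0,1]]])

```text
time: 3.35
tool_pos: [661.3, 155.1, 405.2]
ee_rot: [[0.002, 1.0, 0.0], [1.0, -0.002, 0.0], [0.0, 0.0, -1.0]]
wrist_force: [0.8, -0.1, -0.1]
grip_width: 85.4
grasp_force: 0.0
```

Run:
```python
from h import *
o=get_obs();print(o["time"],o["tool_pos"],o["joint_velocities"])
c,im=snap("wrist","w2")
marks("wrist",["fingerboard","hole_nut","hole_heel","neck_nut_line","pin_nut","pin_heel","neck_cradle"])
print(proj(c,[[679,66,95],[661,146,95]]))
```

```text
3.35 [661.33 155.1  405.23] [-0.01  0.   -0.01  0.   -0.   -0.  ]
fingerboard [([507.0, 135.4, 13.0], 0.84)]
hole_nut [([504.7, 22.5, 13.3], 0.78)]
hole_heel [([505.5, 104.5, 13.7], 0.77)]
neck_nut_line [([686.3, 45.0, 88.4], 0.56)]
pin_nut [([681.2, 65.9, 91.7], 0.76), ([503.4, 126.1, 1.0], 0.4)]
pin_heel [([661.4, 142.5, 93.8], 0.85)]
neck_cradle [([672.7, 103.0, -0.8], 0.87), ([509.0, 25.1, 10.8], 0.48)]
[[299.12 298.9 ]
 [277.74 208.42]]
```

View pics/w2.png

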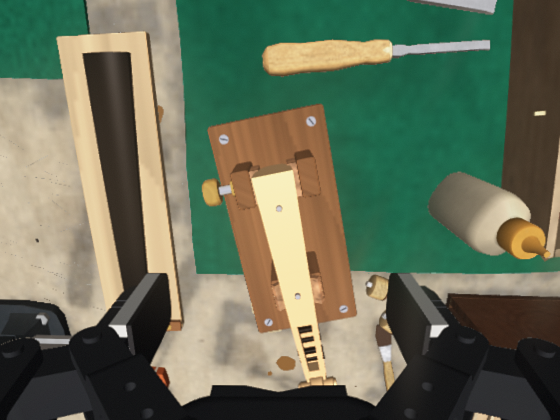

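Clear picture of the neck: the pins are near [279,209] and [297,296]. I'll refine them in an enlarged crop.

Run:
```python
import cv2,numpy as np
im=cv2.imread("pics/w2.png")
a=cv2.resize(im[190:230,240:320],None,fx=8,fy=8,interpolation=cv2.INTER_CUBIC)[:290]
b=cv2.resize(im[280:316,258:338],None,fx=8,fy=8,interpolation=cv2.INTER_CUBIC)
cv2.imwrite("pics/w2c.png",np.vstack([a,b]))
```

```text
(no output)
```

View pics/w2c.png

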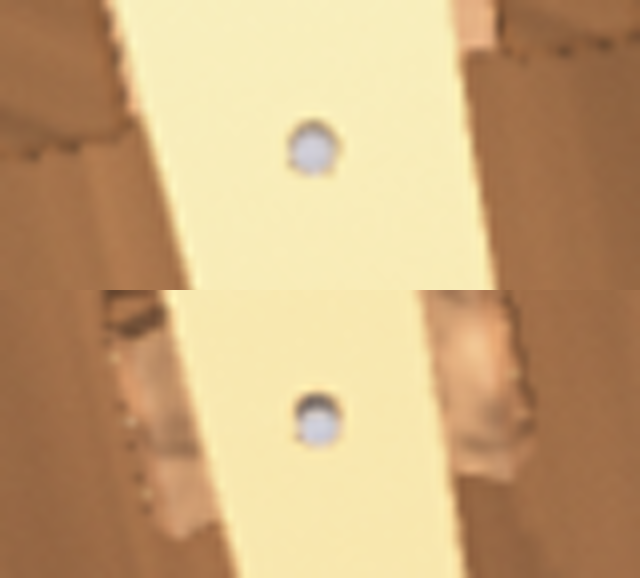

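Pins in full picture: heel (278.7, 208.1), nut (297.3, 295.5).

Run:
```python
from h import *
c=cam("wrist")
P=back(c,[[278.7,208.1],[297.3,295.5]],92.5);print(P)
d=P[0]-P[1];print(np.linalg.norm(d),np.degrees(np.arctan2(-d[0],d[1])),P.mean(0))
# board edges in this view and top view
im=cv2.imread("pics/w2.png")
for n,f,cc in[("wrist","w2",c),("top","top0",cam("top"))]:
    if n=="top": optics.capture("top")
    g=nets.regions_of("fingerboard",n)[0]["region"].astype(np.uint8)
    q,_=max([(k,cv2.contourArea(k)) for k in cv2.findContours(g,0,1)[0]],key=lambda a:a[1])
    X=back(cc,q[:,0],20)[:,:2]
    print(n,cv2.minAreaRect(X.astype(np.float32)),X.min(0),X.max(0))
```

```text
[[662.77 144.8   92.5 ]
 [678.43  67.22  92.5 ]]
79.14526760628723 11.411214963177342 [670.6  106.01  92.5 ]
wrist ((507.9908752441406, 151.28135681152344), (237.22482299804688, 43.62733840942383), 89.77104949951172) [486.62  32.72] [530.26 269.88]
top ((503.46868896484375, 220.53042602539062), (100.26243591308594, 37.33794403076172), 88.53559875488281) [484.69 170.42] [523.3  270.44]
```

Request:
play_rows(steps=[[[-0.03,-0.005,-0.011,0,0,0,0.55],[-0.031,-0.005,-0.011,0,0,0,0.55],[-0.031,-0.005,-0.011,0,0,0,0.55],[-0.031,-0.005,-0.011,0,0,0,0.55],[-0.031,-0.005,-0.011,0,0,0,0.55],[0,0,0,0,0,0,0.55],[0,0,0,0,0,0,0.55],[0,0,0,0,0,0,0.55],[0,0,0,0,0,0,0.55],[0,0,0,0,0,0,0.55]]])

```text
time: 4.9
tool_pos: [509.6, 129.5, 350.0]
ee_rot: [[0.003, 1.0, 0.001], [1.0, -0.003, 0.0], [0.0, 0.001, -1.0]]
wrist_force: [-0.6, 0.1, 0.1]
grip_width: 46.7
grasp_force: 0.0
```

Run:
```python
from h import *
o=get_obs();print(o["time"],o["tool_pos"],o["ee_rot"])
c,im=snap("wrist","w3")
g=cv2.cvtColor(im,cv2.COLOR_RGB2GRAY)
# edges of black board along rows of constant world y at z=19
for y in [20,40,60,80,100,120,140,160,180,200,220]:
    xs=np.arange(470,545,.25);uv=proj(c,[[x,y,19] for x in xs]).astype(np.float32)
    v=cv2.remap(g,uv[:,0].copy(),uv[:,1].copy(),1).ravel().astype(int)
    dk=np.where(v<80)[0]
    k=dk[np.abs(xs[dk]-507)<30]
    print(y,24+18*(y)/270, xs[k].min(),xs[k].max(),xs[k].max()-xs[k].min(),(xs[k].min()+xs[k].max())/2)
```

```text
4.9 [509.55 129.47 350.04] [[ 0.  1.  0.]
 [ 1. -0.  0.]
 [ 0.  0. -1.]]
20 25.333333333333332 494.75 518.5 23.75 506.625
40 26.666666666666668 494.0 519.0 25.0 506.5
60 28.0 493.0 519.5 26.5 506.25
80 29.333333333333332 492.25 520.0 27.75 506.125
100 30.666666666666668 491.5 520.5 29.0 506.0
120 32.0 490.5 521.0 30.5 505.75
140 33.333333333333336 489.75 521.5 31.75 505.625
160 34.666666666666664 489.0 522.25 33.25 505.625
180 36.0 488.0 522.75 34.75 505.375
200 37.333333333333336 487.25 523.25 36.0 505.25
220 38.666666666666664 486.5 524.0 37.5 505.25
```

View pics/w3.png

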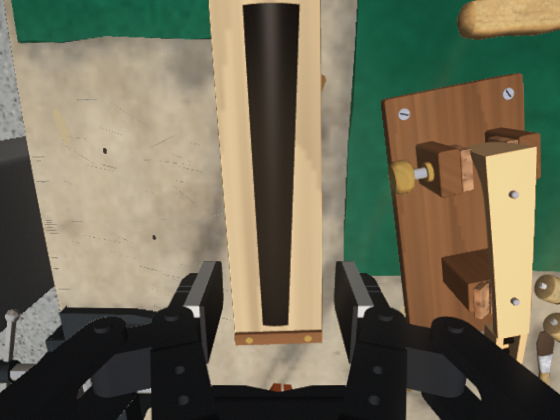

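The board fills [243-300, 4] to [262-288, 325], and both ends are visible. I'll backproject them for the position along the board.

Run:
```python
from h import *
c=cam("wrist");print(get_obs()["time"])
g=cv2.imread("pics/w3.png",0)
ys=np.arange(-20,300,.25);uv=proj(c,[[506.7-(y-20)*.007+4,y,19] for y in ys]).astype(np.float32)
v=cv2.remap(g,uv[:,0].copy(),uv[:,1].copy(),1).ravel().astype(int)
k=np.where((v<80)&(ys>15)&(ys<285))[0]; print("narrow dark",[ (y,a) for y,a in zip(ys,v) if -8<y<8][::3])
print([ (y,a) for y,a in zip(ys,v) if 262<y<278][::3])
print(back(c,[[514.5,194.5],[515.5,301.5]],92.5))
```

```text
4.95
narrow dark [(np.float64(-7.75), np.int64(73)), (np.float64(-7.0), np.int64(60)), (np.float64(-6.25), np.int64(75)), (np.float64(-5.5), np.int64(119)), (np.float64(-4.75), np.int64(168)), (np.float64(-4.0), np.int64(190)), (np.float64(-3.25), np.int64(195)), (np.float64(-2.5), np.int64(196)), (np.float64(-1.75), np.int64(194)), (np.float64(-1.0), np.int64(167)), (np.float64(-0.25), np.int64(128)), (np.float64(0.5), np.int64(75)), (np.float64(1.25), np.int64(45)), (np.float64(2.0), np.int64(33)), (np.float64(2.75), np.int64(33)), (np.float64(3.5), np.int64(34)), (np.float64(4.25), np.int64(34)), (np.float64(5.0), np.int64(34)), (np.float64(5.75), np.int64(35)), (np.float64(6.5), np.int64(35)), (np.float64(7.25), np.int64(34))]
[(np.float64(262.25), np.int64(48)), (np.float64(263.0), np.int64(47)), (np.float64(263.75), np.int64(49)), (np.float64(264.5), np.int64(49)), (np.float64(265.25), np.int64(50)), (np.float64(266.0), np.int64(50)), (np.float64(266.75), np.int64(50)), (np.float64(267.5), np.int64(48)), (np.float64(268.25), np.int64(48)), (np.float64(269.0), np.int64(48)), (np.float64(269.75), np.int64(48)), (np.float64(270.5), np.int64(78)), (np.float64(271.25), np.int64(160)), (np.float64(272.0), np.int64(189)), (np.float64(272.75), np.int64(106)), (np.float64(273.5), np.int64(0)), (np.float64(274.25), np.int64(0)), (np.float64(275.0), np.int64(0)), (np.float64(275.75), np.int64(0)), (np.float64(276.5), np.int64(0)), (np.float64(277.25), np.int64(0))]
[[660.69 145.24  92.5 ]
 [676.45  67.46  92.5 ]]
```

Request:
play_rows(steps=[[[-0.001,-0.006,-0.031,0,0,0.3,0.55],[-0.001,-0.006,-0.031,0,0,0.3,0.55],[-0.001,-0.006,-0.031,0,0,0,0.55],[-0.0005,-0.006,-0.031,0,0,0,0.55],[0,-0.005,-0.031,0,0,0,0.55],[0,0,0,0,0,0,0.55],[0,0,-0.002,0,0,0,0.55],[0,0,-0.002,0,0,0,0.55],[0,0,-0.002,0,0,0,0.55],[0,0,0,0,0,0,0.55]]])

```text
time: 5.95
tool_pos: [505.4, 100.6, 189.7]
ee_rot: [[-0.008, 1.0, 0.002], [1.0, 0.008, 0.0], [0.0, 0.002, -1.0]]
wrist_force: [0.2, 0.7, -0.0]
grip_width: 47.1
grasp_force: 0.0
```

Run:
```python
from h import *
o=get_obs();print(o["time"],o["tool_pos"],o["wrist_force"])
c,im=snap("wrist","w4")
```

```text
5.95 [505.36 100.59 189.71] [ 0.23  0.7  -0.05]
```

View pics/w4.png

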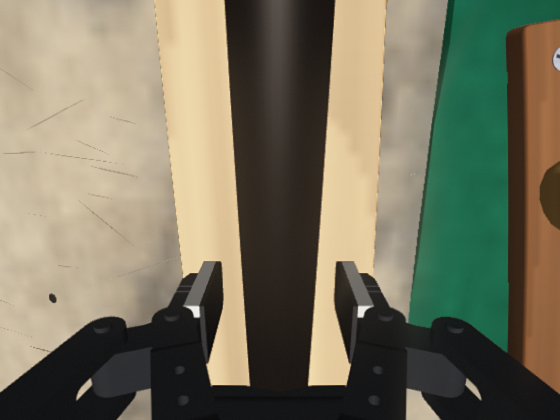

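The fingers straddle the board cleanly, so I'll go down 3 mm and close.

Request:
play_rows(steps=[[[0,0,-0.0015,0,0,0,0.55],[0,0,-0.0015,0,0,0,0.55],[0,0,0,0,0,0,0.2],[0,0,0,0,0,0,0],[0,0,0,0,0,0,0],[0,0,0,0,0,0,0],[0,0,0,0,0,0,0],[0,0,0,0,0,0,0],[0,0,0,0,0,0,0],[0,0,0,0,0,0,0]]])

```text
time: 7.0
tool_pos: [504.8, 100.3, 186.1]
ee_rot: [[-0.007, 1.0, 0.0], [1.0, 0.007, 0.0], [0.0, 0.0, -1.0]]
wrist_force: [-2.0, -0.7, 5.4]
grip_width: 28.7
grasp_force: 59.2
```

Request:
play_rows(steps=[[[0,0,0.003,0,0,0,0],[0,0,0.017,0,0,0,0],[0,0,0.03,0,0,0,0],[0,0,0.03,0,0,0,0],[0,0,0.02,0,0,0,0],[0.01,0.003,0,0,0,1,0],[0.02,0.007,0,0,0,1.5,0],[0.03,0.01,0,0,0,2,0],[0.03,0.01,0,0,0,2,0],[0.03,0.01,0,0,0,2,0]]])

```text
time: 8.0
tool_pos: [626.2, 140.8, 284.0]
ee_rot: [[-0.157, 0.988, -0.002], [0.988, 0.157, -0.0], [-0.0, -0.002, -1.0]]
wrist_force: [0.0, 0.3, -0.4]
grip_width: 28.7
grasp_force: 59.4
```

Request:
play_rows(steps=[[[0.022,0.007,0,0,0,1.5,0],[0.01,0.003,0,0,0,1,0],[0.0045,0.0018,0,0,0,0,0],[0,0,0,0,0,0,0],[0,0,0,0,0,0,0],[0,0,0,0,0,0,0],[0,0,0,0,0,0,0],[0,0,0,0,0,0,0],[0,0,0,0,0,0,0],[0,0,0,0,0,0,0]]])

```text
time: 9.0
tool_pos: [661.3, 152.1, 285.9]
ee_rot: [[-0.198, 0.98, 0.0], [0.98, 0.198, 0.0], [0.0, 0.0, -1.0]]
wrist_force: [-0.5, -0.2, -1.2]
grip_width: 28.3
grasp_force: 59.4
```

Run:
```python
from h import *
o=get_obs();print(o["time"],o["tool_pos"],o["ee_rot"].round(4).tolist(),o["wrist_force"],o["grip_width"],o["ft_torque"])
c,im=snap("wrist","w5"); snap("scene","s5"); snap("top","t5")
g=cv2.cvtColor(im,cv2.COLOR_RGB2GRAY)
Rt=o["ee_rot"];p=o["tool_pos"]
for zz in (167,):
  for xt in range(-60,75,15):
    ys=np.arange(-30,30,.25)
    X=np.array([[xt,y,zz] for y in ys])@Rt.T+p
    uv=proj(c,X).astype(np.float32)
    v=cv2.remap(g,uv[:,0].copy(),uv[:,1].copy(),1).ravel().astype(int)
    k=np.where(v<70)[0]
    if len(k): print(xt,ys[k].min(),ys[k].max(),(ys[k].min()+ys[k].max())/2)
```

```text
9.0 [661.32 152.05 285.89] [[-0.1981, 0.9802, 0.0002], [0.9802, 0.1981, 0.0001], [0.0, 0.0002, -1.0]] [-0.51 -0.25 -1.17] 28.308421205208816 [-0.06 -0.04  0.03]
-60 -30.0 29.75 -0.125
-45 -30.0 29.75 -0.125
-30 -30.0 29.75 -0.125
-15 -30.0 29.75 -0.125
0 -30.0 29.75 -0.125
15 -15.0 15.5 0.25
30 -15.5 16.25 0.375
45 -16.25 17.0 0.375
60 -16.5 17.25 0.375
```

View pics/w5.png

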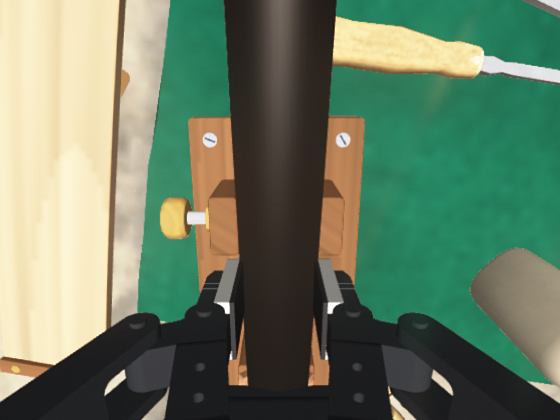

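View pics/s5.png

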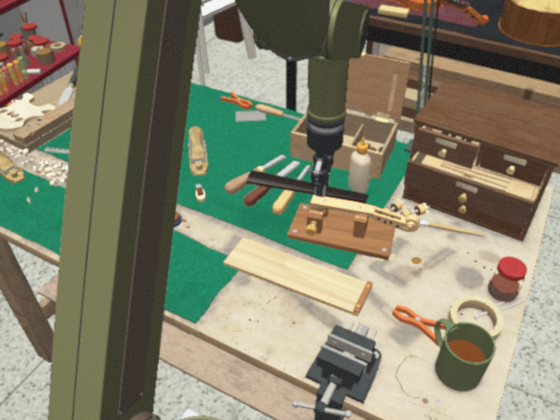

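The board is held straight and centred within 0.4 mm in the tool (wrist x≈280), with the cradle base edges at [190..364, 118]. I'll use the base as an extra lateral check.

Run:
```python
from h import *
o=get_obs();c=cam("wrist");R=o["ee_rot"];p=o["tool_pos"]
im=cv2.imread("pics/w5.png",0);hsv=cv2.cvtColor(cv2.imread("pics/w5.png"),cv2.COLOR_BGR2HSV)
for row in (125,140,155,170):
    h=hsv[row,:,0]; br=np.where((h>3)&(h<20)&(hsv[row,:,1]>80))[0]
    br=br[(br>170)&(br<390)]
    a,b=br.min(),br.max()
    X=(back(c,[[a,row],[b+1,row]],18)-p)@R
    print(row,a,b,X[:,:2].tolist(),X[:,1].mean())
```

```text
125 188 364 [[57.95632573872262, -56.01263584959837], [58.03284232681134, 54.22147515452784]] -0.8955803475352653
140 189 363 [[48.67585687687525, -55.98155179386965], [48.75269193189254, 54.182321515746764]] -0.8996151390614422
155 190 362 [[39.198757367319274, -55.9587718440079], [39.2759091337868, 54.15092221262158]] -0.9039248156931592
170 191 361 [[29.513793776494325, -55.94448392045263], [29.59126514388026, 54.12744626794432]] -0.9085188262541557
```

Request:
play_rows(steps=[[[0,0,-0.006,0,0,0,0],[0,0,-0.006,0,0,0,0],[0,0,-0.001,0,0,0,0],[0,0,-0.0005,0,0,0,0],[0,0,-0.0005,0,0,0,0],[0,0,-0.0005,0,0,0,0],[0,0,-0.0005,0,0,0,0],[0,0,-0.0005,0,0,0,0],[0,0,-0.0005,0,0,0,0],[0,0,0,0,0,0,0]]])

```text
time: 10.15
tool_pos: [661.4, 152.1, 269.7]
ee_rot: [[-0.198, 0.98, -0.0], [0.98, 0.198, -0.0], [-0.0, -0.0, -1.0]]
wrist_force: [0.7, 0.2, -0.5]
grip_width: 28.6
grasp_force: 59.4
```

Request:
play_rows(steps=[[[-0.0009,-0.0002,0,0,0,0,0],[0,0,-0.0003,0,0,0,0],[0,0,-0.0003,0,0,0,0],[0,0,-0.0003,0,0,0,0],[0,0,-0.0003,0,0,0,0],[0,0,-0.0003,0,0,0,0],[0,0,0,0,0,0,0],[0,0,0,0,0,0,0],[0,0,0,0,0,0,0],[0,0,0,0,0,0,0]]])

```text
time: 11.15
tool_pos: [660.5, 151.9, 268.5]
ee_rot: [[-0.198, 0.98, 0.0], [0.98, 0.198, 0.0], [0.0, 0.0, -1.0]]
wrist_force: [-0.4, 0.6, 3.5]
grip_width: 28.6
grasp_force: 59.8
```

Contact on the pin tops at the expected height. Now I slide towards the scroll.

Request:
play_rows(steps=[[[0.0002,-0.001,0,0,0,0,0],[0.0002,-0.001,0,0,0,0,0],[0.0002,-0.001,0,0,0,0,0],[0.0002,-0.001,0,0,0,0,0],[0.0002,-0.001,0,0,0,0,0],[0.0002,-0.001,0,0,0,0,0],[0.0002,-0.001,0,0,0,0,0],[0.0002,-0.001,0,0,0,0,0],[0,0,0,0,0,0,0],[0,0,0,0,0,0,0]]])

```text
time: 12.15
tool_pos: [661.9, 142.4, 267.1]
ee_rot: [[-0.198, 0.98, -0.002], [0.98, 0.198, -0.003], [-0.003, -0.002, -1.0]]
wrist_force: [0.3, -3.6, -2.1]
grip_width: 28.5
grasp_force: 59.3
```

Request:
play_rows(steps=[[[0.0001,-0.0005,-0.0003,0,0,0,0],[0.0001,-0.0005,-0.0003,0,0,0,0],[0.0001,-0.0005,-0.0003,0,0,0,0],[0,0,-0.0003,0,0,0,0],[0,0,-0.0003,0,0,0,0],[0,0,-0.0003,0,0,0,0],[0,0,0,0,0,0,0],[0,0,0,0,0,0,0],[0,0,0,0,0,0,0],[0,0,0,0,0,0,0]]])

```text
time: 13.15
tool_pos: [662.2, 142.1, 266.6]
ee_rot: [[-0.199, 0.98, -0.0], [0.98, 0.199, -0.001], [-0.001, -0.001, -1.0]]
wrist_force: [-1.6, -4.8, 1.1]
grip_width: 28.5
grasp_force: 59.7
```

Run:
```python
from h import *
o=get_obs();print(o["time"],o["tool_pos"],o["ee_rot"].round(4).tolist(),o["wrist_force"],o["ft_torque"])
```

```text
13.15 [662.24 142.08 266.58] [[-0.1985, 0.9801, -0.0003], [0.9801, 0.1985, -0.001], [-0.0009, -0.0005, -1.0]] [-1.59 -4.82  1.07] [-1.02  0.15 -0.01]
```

Request:
play_rows(steps=[[[0.0002,-0.0005,-0.0003,0,0,0,0],[0.0002,-0.0005,-0.0003,0,0,0,0],[0,0,-0.0003,0,0,0,0],[0,0,-0.0003,0,0,0,0],[0,0,-0.0003,0,0,0,0],[0,0,-0.0003,0,0,0,0],[0,0,-0.0003,0,0,0,0],[0,0,0,0,0,0,0],[0,0,0,0,0,0,0],[0,0,0,0,0,0,0]]])

```text
time: 14.15
tool_pos: [662.8, 141.4, 264.4]
ee_rot: [[-0.198, 0.98, 0.0], [0.98, 0.198, -0.0], [-0.0, 0.0, -1.0]]
wrist_force: [-1.6, -4.6, 3.0]
grip_width: 28.6
grasp_force: 59.8
```

Run:
```python
from h import *
o=get_obs();print(o["time"],o["tool_pos"],o["ee_rot"].round(4).tolist(),o["wrist_force"],o["ft_torque"])
```

```text
14.15 [662.84 141.37 264.35] [[-0.1982, 0.9802, 0.0001], [0.9802, 0.1982, -0.0], [-0.0001, 0.0001, -1.0]] [-1.61 -4.58  3.  ] [-0.81  0.22  0.02]
```

The pins are in and the underside is about 90 mm up. Next I relieve the side load and press.

Request:
play_rows(steps=[[[0,-0.0004,-0.0002,0,0,0,0],[0,-0.0004,-0.0002,0,0,0,0],[0,0,-0.0002,0,0,0,0],[0,0,-0.0002,0,0,0,0],[0,0,0,0,0,0,0],[0,0,0,0,0,0,0],[0,0,0,0,0,0,0],[0,0,0,0,0,0,0],[0,0,0,0,0,0,0],[0,0,0,0,0,0,0]]])

```text
time: 15.15
tool_pos: [662.8, 141.1, 264.1]
ee_rot: [[-0.198, 0.98, 0.001], [0.98, 0.198, 0.001], [0.001, 0.001, -1.0]]
wrist_force: [-3.3, -1.5, 6.0]
grip_width: 28.2
grasp_force: 60.2
```

Run:
```python
from h import *
o=get_obs();print(o["time"],o["tool_pos"],o["ee_rot"].round(4).tolist(),o["wrist_force"],o["ft_torque"])
```

```text
15.15 [662.81 141.06 264.13] [[-0.1981, 0.9802, 0.0006], [0.9802, 0.1981, 0.001], [0.0009, 0.0007, -1.0]] [-3.29 -1.45  5.98] [-0.33  0.44 -0.07]
```

Request:
play_rows(steps=[[[-0.0004,-0.0002,-0.0002,0,0,0,0],[0,0,-0.0002,0,0,0,0],[0,0,-0.0002,0,0,0,0],[0,0,0,0,0,0,0],[0,0,0,0,0,0,0],[0,0,0,0,0,0,0],[0,0,0,0,0,0,0],[0,0,0,0,0,0,0],[0,0,0,0,0,0,0],[0,0,0,0,0,0,0]]])

```text
time: 16.15
tool_pos: [662.6, 141.0, 264.1]
ee_rot: [[-0.198, 0.98, 0.002], [0.98, 0.198, 0.001], [0.001, 0.002, -1.0]]
wrist_force: [-3.3, -1.5, 7.3]
grip_width: 28.2
grasp_force: 60.4
```

Run:
```python
from h import *
o=get_obs();print(o["time"],o["tool_pos"],o["ee_rot"].round(4).tolist(),o["wrist_force"],o["ft_torque"])
c,im=snap("scene","s6"); 
m=cv2.imread("pics/s6.png")[160:270,220:440]
cv2.imwrite("pics/s6c.png",cv2.resize(m,None,fx=3.5,fy=3.5,interpolation=2))
print(get_obs()["wrist_force"])
```

```text
16.15 [662.63 141.04 264.13] [[-0.1982, 0.9802, 0.0016], [0.9802, 0.1982, 0.0014], [0.001, 0.0019, -1.0]] [-3.26 -1.45  7.29] [-0.28  0.5  -0.  ]
[-2.22 -1.22  8.33]
```

View pics/s6c.png

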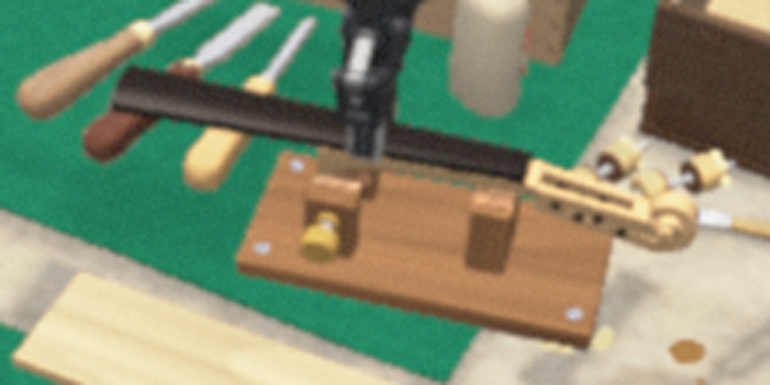

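The board sits flush on the neck with its narrow end at the nut line and the scroll beyond it. I'll bring the push up to about 10 N.

Request:
play_rows(steps=[[[-0.0003,0,-0.0002,0,0,0,0],[0,0,-0.0002,0,0,0,0],[0,0,-0.0001,0,0,0,0],[0,0,0,0,0,0,0],[0,0,0,0,0,0,0],[0,0,0,0,0,0,0],[0,0,0,0,0,0,0],[0,0,0,0,0,0,0],[0,0,0,0,0,0,0],[0,0,0,0,0,0,0]]])

```text
time: 17.2
tool_pos: [662.5, 141.0, 264.1]
ee_rot: [[-0.198, 0.98, 0.002], [0.98, 0.198, 0.001], [0.001, 0.003, -1.0]]
wrist_force: [-3.1, -1.2, 9.2]
grip_width: 28.3
grasp_force: 60.6
```

Run:
```python
from h import *
for i in range(5):
    o=get_obs();print(o["time"],o["tool_pos"],o["wrist_force"],o["ft_torque"]);optics.capture("top")
print(o["ee_rot"].round(4).tolist())
```

```text
17.2 [662.47 141.04 264.1 ] [-3.12 -1.16  9.22] [-0.28  0.49 -0.02]
17.25 [662.48 141.04 264.1 ] [-3.52 -1.25  9.43] [-0.29  0.53  0.02]
17.3 [662.47 141.03 264.09] [-3.02 -0.89  9.24] [-0.31  0.55 -0.01]
17.35 [662.49 141.04 264.12] [-2.74 -1.52  9.02] [-0.26  0.52  0.  ]
17.4 [662.49 141.02 264.13] [-2.67 -1.76 10.54] [-0.3   0.58  0.03]
[[-0.1982, 0.9802, 0.0024], [0.9802, 0.1982, 0.0014], [0.0009, 0.0026, -1.0]]
```

```bash
python3 -c "
from station import r
print(r.hand_in())"
```

```text
the job is handed in; nothing more can be done
None
```

The fingerboard is on the neck with both pins in their holes, judging by height, force and a scene picture. It sits flush and is still gripped, with a steady push of about 10 N, and I handed the job in at about 17 s.

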